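# Register and clamp a blank in the laser-marking nest

## Robot

A 6-joint arm with a two-finger parallel gripper is mounted at the origin on a cart in front of the work surface, level with it; the furniture and walls round the work are solid. World frame = base frame: x ahead of the robot, y to its left, z up, the work surface at z = 0. Lengths are in mm, angles in rad, forces in N, time in s.
With the tool pointing down it reaches from about 400 to 925 mm from the base axis. Payload 12.5 kg.
Tool frame: the origin (TCP) lies midway between the tips of the shut fingers; the grasp point (between the pads) lies 19 mm behind it (env.tcp_to_grasp is the distance from the TCP to the grasp point, in mm); z points along the fingers, y is the line along which they close (so a half turn about z gives the same grasp; the last joint's range is limited). The gripper opens to 95 mm and grips with 3 to 60 N. Pads are 20 mm wide; open, the fingers measure 119 mm over their backs; the gripper's body (75 mm by 180 mm) begins 59 mm behind the grasp point.
Start: joints at [-1.452, 0.491, 1.559, -0, 1.092, -0.106], TCP at [139.342, -609.287, 214.661] pointing down, gripper open.
Joint ranges: [-3.1, 3.1], [-0.84, 2.19], [0.05, 2.79], [-1.13, 4.28], [0.06, 2.93], [-2.69, 2.69]. Speed limits (rad/s): [2.22, 2.22, 2.79, 3.14, 3.14, 3.14].

## Interface

Orientations are given as [roll, pitch, yaw] about the fixed x, y, z axes, in that order (R = Rz(yaw) Ry(pitch) Rx(roll)).
In Python, from cell import env gives the robot as it stands. The module is installed in compiled form; this text tells all that it offers.
- The arm moves only by the tool step_arm, never from a script. Its argument "plan" is a list that holds one entry, the list of rows, each a list of 5 numbers: the shift along the tool's x, y, z in mm, then the turn about the tool's z in degrees, then the opening, from -1 (shut) to 1 (fully open). A call has 1 to 8 rows; each row is the pose to reach, as a shift and turn from the pose commanded when the call began, along the tool's axes at that moment; what a row does not reach only later rows make up. A row lasts 1/12 s, in which the tool goes at most 41.7 mm and 7.16 degrees, less where a joint would pass 70% of its speed; a pose out of reach is approached as far as the arm can. A call with a gripper value outside its range is refused whole. The fingers move at their own pace and stop on an object; the grip force is fixed at half the most. Time passes only in rows, so rows that repeat a pose let the fingers close. It gives the time, the measured TCP pose, the force, the opening and the grip force at its end, in the units of the state.
- env.state(): the state, without advancing time (a new reading comes with each control period).
- env.read_camera(name): name is "side" or "top"; returns the picture (480x640x3 uint8, blue, green, red); there is no depth.
- env.get_calibration(name): a dict with "K" (3x3 intrinsics, pixels), "extrinsics" (4x4, takes a point from world to camera coordinates). Camera axes: x right, y up, looking along -z (the intrinsics and any distortion apply to the point x, -y, -z); pixel columns grow to the right and rows downward; lengths in mm; the calibration is good to about 2 mm. A picture is of the moment at which its call begins. get_calibration takes no time and is no camera call.
- env.job_done(): hands the job in; it is judged then, once.
The state is a dict: "t": time; "joints": joint angles; "qvel": joint speeds; "tau": joint torques, N m; "eef_pos": TCP position; "tcp_rot": TCP orientation; "ft_force": force on the tool from outside, world axes, zero at the start; "moment": the same for the moment, N m; "opening": opening from 0.0 (shut) to 1.0 (fully open); "grip_force": force on a finger pad.
Only numpy, scipy, OpenCV 4.12 (cv2) and the standard library are available. Lean on these libraries where they do the work, as an engineer would, in place of code of your own. Each camera call takes 0.05 s, during which the arm holds its last target. There are 200 camera calls.

## Task

Load the blue anodised jaw blank for laser marking: lay it flat on the dark nest plate, clear of the raised clamp, then slide it in under the clamp foot and push it fully home against the end-stop button and against both side pins. With the blank touching all three stops, swing the toggle clamp's arm down firmly onto it so that it is clamped, and let go. Leave the tools and other things lying around undisturbed.

Things in the scene. Friction and masses are not known exactly. Their poses are not given: they have to be found in the camera images.
- blank: Blue anodised aluminium soft-jaw blank: plain bar 40 (x) x 160 (y) x 18 mm (z), about 0.3 kg, two round counterbores marked on top. Origin: centre of its underside. The same either way round: its y axis may point to either end. Starts flat on the worktop to the right of the nest; grip it across its 40 mm width.
- nest: Fixed dark base plate 110 (x) x 310 (y) x 12 mm (z); origin: centre of its underside, on the worktop. +y runs along it to the clamp end (robot's left), +x away from the robot to the side with the two pins. At y = 56 to 150 mm stands an aluminium end-stop block, 60 mm wide, 8 mm high, the clamp bolted on top of it. From y = 54 to -155 mm the plate is free but for the pins.
- seat (a point): Centre of the seat on the plate's upper surface (nest frame 0, -26, 12 mm), axes as the nest. With the blank home against all three stops the centre of its underside lies here, its long axis parallel to this y axis. Easiest order: nearly in, then against both pins (press near each, a skewed blank can jam by friction), last along them to the button.
- end_stop (a point): Middle of the face of the steel stop button (7 mm diameter, 2 mm proud of the end-stop block, facing -y of the nest), nest frame 0, 54, 16 mm. A short end of the blank has to touch it.
- pin_near_clamp (a point): Top centre of the side pin near the clamp: steel dowel, 10 mm diameter, 12 mm high above the plate (nest frame 25, 34, 24 mm). A long side of the blank has to touch its -x flank.
- pin_far_end (a point): Top centre of the other side pin, the same size, 120 mm farther from the clamp (nest frame 25, -86, 24 mm). The same long side of the blank has to touch its -x flank.
- toggle_clamp: Toggle clamp. Origin: underside of its base, nest frame 0, 120, 20 mm, axes as the nest. Steel arm 11 mm wide to -y with spindle bolt and 13 mm foot, red handle to +y, one piece turning about x at y -12, z 38 mm. Raised, arm and foot overhang the plate 25 mm past the button, 20 mm or more above the blank's top: lower the blank at least 30 mm short of the button, then slide it in.
- toggle_clamp_handle (a joint): Clamp arm angle, rad: 0.42 to 0.58 at the start (arm raised, handle low); foot meets the blank at about 0.01 to 0.02; 0 is the lower end stop. The stiff hinge stays where it is left and holds its clamping force. About 5 N straight down on the bolt moves it (lifting the handle does too); pressing on with 10 to 20 N clamps the blank.
- clamp_bolt (a point): Top of the spindle bolt (6 mm diameter), the place to press down to close the clamp; moves with the arm, 63 mm from its axis. Closed on the blank it stands 68 to 69 mm above the worktop at nest x 0, y 45 mm; raised, 24 to 34 mm higher and 9 to 16 mm nearer the clamp (+y).
- clamp_foot (a point): Centre of the foot's underside, moves with the arm; closed, it presses on the middle of the blank's width, 9 mm from the blank's end.
- caliper: Bystander: digital caliper, 240 mm long, lying behind the nest. Leave alone.
- brush: Bystander: small brush with wooden handle, 142 mm, lying behind the blank. Leave alone.
- marker: Bystander: red-capped marker pen, 128 mm, lying behind the nest on the right. Leave alone.
- tin: Bystander: small round steel tin of screws, 62 mm across, 29 mm high, at the right. Leave alone.

How it is judged:
By the outcome, as a careful person would: the job done as asked, in the order asked, and still so for the second after the job is handed in, with the robot touching nothing.
It also fails if it takes over 72 s, if anything falls off the work surface, if the arm or the gripper's body presses on something with over 40 N, if the wrist force passes 120 N, or if a joint passes its speed limit or range.

## Working session

There is one attempt and no reset: what is moved stays moved. The work goes in short steps, Python scripts to look and compute and a tool call to move; the robot and the scene stay as the last step left them, time stands still between calls to the robot, and variables do not carry over. Pictures are saved under pics/ and viewed, at most 10 in all, crops included, and the job is handed in when it is done.

Besides the shell and the picture viewer there is one more tool, called after ">>>" by a JSON object that holds its "name" and its "arguments", one argument or row to a line. step_arm: Moves the arm, as the interface text tells. Its arguments: {"type":"object","properties":{"plan":{"type":"array"}},"required":["plan"]}

```bash
mkdir -p pics
python3 - <<'E'
from cell import env
import cv2
for n in("top","side"):
    cv2.imwrite(f"pics/{n}0.png",env.read_camera(n))
    c=env.get_calibration(n);print(n,c["K"],c["extrinsics"],[k for k in c])
    
print(env.state())
E
```

```text
top [[460.89017695   0.         319.29717571]
 [  0.         460.89017695 239.97849085]
 [  0.           0.           1.        ]] [[ 1.78917953e-02 -9.99366984e-01  3.07492142e-02 -1.80378758e+02]
 [ 9.98045493e-01  1.96929514e-02  5.93075249e-02 -5.74727507e+02]
 [-5.98755251e-02  2.96279966e-02  9.97766056e-01 -9.02562704e+02]
 [ 0.00000000e+00  0.00000000e+00  0.00000000e+00  1.00000000e+00]] ['K', 'extrinsics']
side [[615.73282199   0.         329.22054448]
 [  0.         615.73282199 242.15531155]
 [  0.           0.           1.        ]] [[-9.92914769e-01 -1.18826735e-01 -6.84030792e-04  5.72074086e+02]
 [ 7.23759557e-02 -6.09318071e-01  7.89615862e-01 -2.05186525e+02]
 [-9.42442670e-02  7.83971744e-01  6.13601111e-01 -1.27664059e+03]
 [ 0.00000000e+00  0.00000000e+00  0.00000000e+00  1.00000000e+00]] ['K', 'extrinsics']
{'t': 0.1, 'joints': array([-1.45158635e+00,  4.91496350e-01,  1.55937742e+00, -3.24693062e-05,
        1.09169000e+00, -1.05579700e-01]), 'qvel': array([-0.00058263, -0.00255747, -0.00019493, -0.00090358, -0.00060224,
        0.00063919]), 'tau': array([ 2.11575934e-03, -6.13623762e+01, -2.58605933e+01,  6.93777390e-02,
        4.69824811e-02, -4.25850408e-05]), 'eef_pos': array([ 139.31536765, -609.06236174,  214.12582199]), 'tcp_rot': array([-3.14062391e+00, -7.37009348e-05,  2.24804627e-01]), 'ft_force': array([-0.21846319, -0.73020179, -0.48108252]), 'moment': array([-0.00377612, -0.00873515,  0.0293785 ]), 'grip_force': 0.0, 'opening': 0.9999184282451397}
```

View pics/top0.png

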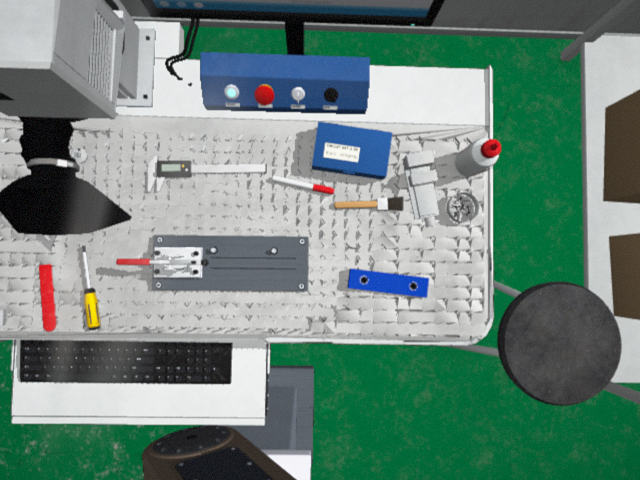

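View pics/side0.png

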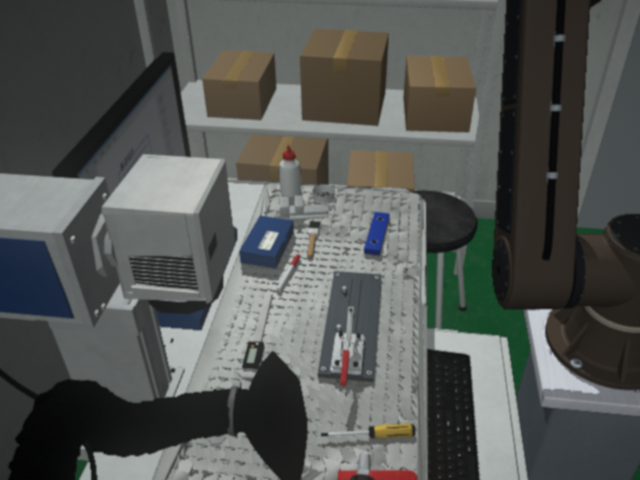

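The top view shows the blank at about (388,283) and the nest at x 152–309, y 235–293. The pins are at about (213,250) and (273,250), the clamp is on the left, and the path is clear apart from the laser head and lamp at upper left. Next I'll measure.

```bash
cat > h.py <<'E'
import numpy as np, cv2
from cell import env
def ray(n,uv,z):
    c=env.get_calibration(n);K=c["K"];E=c["extrinsics"];R=E[:3,:3];t=E[:3,3]
    d=np.linalg.inv(K)@[uv[0],uv[1],1];d=R.T@np.array([d[0],-d[1],-d[2]])
    o=-R.T@t;return o+d*(z-o[2])/d[2]
def proj(n,p):
    c=env.get_calibration(n);q=c["extrinsics"]@np.r_[p,1];v=c["K"]@np.array([q[0],-q[1],-q[2]]);return v[:2]/v[2]
def big(m,roi):
    x0,y0,x1,y1=roi;k=np.zeros(m.shape,np.uint8);k[y0:y1,x0:x1]=m[y0:y1,x0:x1]
    return max(cv2.findContours(k,cv2.RETR_EXTERNAL,cv2.CHAIN_APPROX_NONE)[0],key=cv2.contourArea)
def wrect(n,c,z):
    P=np.array([ray(n,p,z)[:2] for p in c.reshape(-1,2)],np.float32)
    (cx,cy),_,_=r=cv2.minAreaRect(P);return r,cv2.boxPoints(r)
def bluemask(im):
    return cv2.inRange(cv2.cvtColor(im,cv2.COLOR_BGR2HSV),(105,150,40),(130,255,255))
E
python3 - <<'E'
from h import *
im=cv2.imread("pics/top0.png")
c=big(bluemask(im),(330,250,450,310));print("blank",*wrect("top",c,18))
h=cv2.cvtColor(im,cv2.COLOR_BGR2HSV)
m=cv2.inRange(h,(0,0,30),(180,90,120));m=cv2.morphologyEx(m,cv2.MORPH_CLOSE,np.ones((5,5)))
c=big(m,(145,225,320,305));print("nest",*wrect("top",c,12))
for p in[(213,250),(273,250)]:print(ray("top",p,24))
s=cv2.imread("pics/side0.png")
c=big(bluemask(s),(350,205,400,262));print("blank side",*wrect("side",c,18))
cv2.imwrite("pics/z.png",cv2.resize(im[225:305,140:440],None,fx=2.6,fy=2.6,interpolation=cv2.INTER_CUBIC))
E
```

```text
blank ((495.2860107421875, -308.23858642578125), (159.1433563232422, 38.18446350097656), 84.15007019042969) [[ 468.183   -385.44992]
 [ 506.1686  -389.34183]
 [ 522.38904 -231.02725]
 [ 484.4034  -227.13535]]
nest ((528.0859375, 7.09716796875), (109.9610595703125, 322.2922668457031), 0.9359379410743713) [[ 470.48047  167.32373]
 [ 475.745   -154.92554]
 [ 585.6914  -153.1294 ]
 [ 580.4269   169.11987]]
[553.7933082   40.30445078  24.        ]
[556.04655061 -77.90670983  24.        ]
blank side ((492.15179443359375, -296.51837158203125), (169.21681213378906, 37.2706413269043), 84.080322265625) [[ 464.88983 -378.75366]
 [ 501.96173 -382.59753]
 [ 519.41376 -214.28308]
 [ 482.34186 -210.43921]]
```

View pics/z.png

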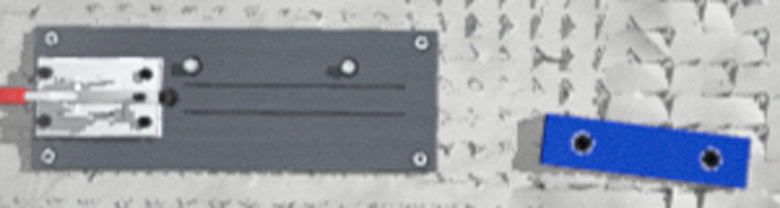

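The zoom shows pins at px (213.8,250) and (273.8,250.8), corner screws, and the plate edges at u≈153.8 and 308. The bolt is at about (204.6,262.3).

Run:
```python
from h import *
f=lambda a,b,z:ray("top",(140+(a+.5)/2.6-.5,225+(b+.5)/2.6-.5),z)[:2].round(1)
S=[f(*p,12) for p in[(421,42),(420,159),(51,38),(48,156)]]
print("screws",S,np.mean(S,0))
print("pins",f(192,64,24),f(348,66,24))
print("edges L,R",f(37,100,12),f(437,100,12),"T,B",f(236,29,12),f(236,171,12))
print("block edges",f(163,60,20),f(163,136,20),"bolt",f(168,97,97))
print("bores",f(582,142,18),f(711,159,18))
# side view pins
im=env.read_camera("side")
cv2.imwrite("pics/s1.png",cv2.resize(im[255:400,300:400],None,fx=4,fy=4,interpolation=cv2.INTER_CUBIC))
```

```text
screws [array([ 576. , -134.1]), array([ 485.7, -135.2]), array([573.5, 149.9]), array([483.3, 148.7])] [529.625   7.325]
pins [555.2  39.3] [555.9 -79. ]
edges L,R [525.8 158.7] [ 531.4 -147.4] T,B [583.3   8.8] [474.2   5.6]
block edges [558.   62.2] [500.2  60.3] bolt [529.2  40.7]
bores [ 501.  -259.6] [ 489.7 -359.6]
```

View pics/s1.png

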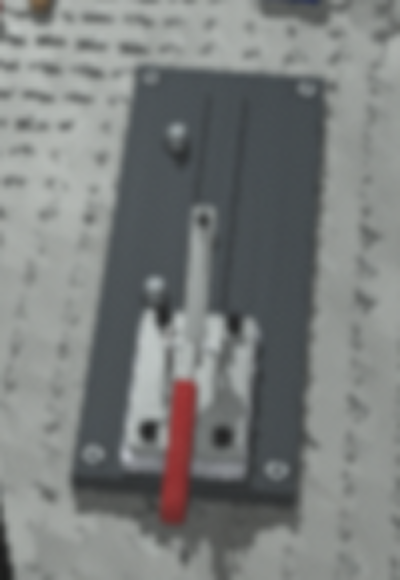

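The side view agrees with the top one: the clamp arm is raised and the pins are on the far side. Nest origin is about (529.3, 6) with yaw ≈ 0.012, so the seat is about (529.6, -20). The blank centre is about (495, -309) with yaw ≈ -0.107. I'm moving now.

>>> {"name": "step_arm", "arguments": {
  "plan": [
    [[35,-17,0,-7,1],[70,-34,10,-14,1],[105,-51,20,-21,1],[140,-68,40,-28,1],[175,-85,55,-35,1],[210,-102,70,-42,1],[245,-119,85,-49,1],[280,-136,100,-56,1]]
  ]
}}

```text
t: 0.82
eef_pos: [381.5, -414.2, 114.7]
tcp_rot: [-3.142, 0.0, 1.208]
ft_force: [-0.0, -1.7, 0.0]
opening: 0.999
grip_force: 0.0
```

```bash
cat >> h.py <<'E'
def go(x,y,z,yaw):
    s=env.state();p=s["eef_pos"];c=s["tcp_rot"][2];d=np.array([x,y,z])-p
    print("t",round(s["t"],2),"pos",p.round(1),"yaw",round(c,4),"F",s["ft_force"].round(1),"j",s["joints"].round(2))
    print("shift",np.round([d[0]*np.cos(c)+d[1]*np.sin(c),d[0]*np.sin(c)-d[1]*np.cos(c),-d[2]],1),"turn",np.degrees(-(yaw-c)).round(2))
E
python3 -c "
from h import *
go(493.2,-328.8,60,1.464)"
```

```text
t 0.82 pos [ 381.5 -414.2  114.7] yaw 1.208 F [-0.  -1.7  0. ] j [-0.94  0.53  1.82 -0.    0.8  -0.58]
shift [119.4  74.1  54.7] turn -14.67
```

>>> {"name": "step_arm", "arguments": {
  "plan": [
    [[30,18,14,-5,1],[60,37,28,-10,1],[90,56,42,-14.7,1],[119.4,74.1,54.7,-14.7,1],[119.4,74.1,54.7,-14.7,1],[119.4,74.1,54.7,-14.7,1]]
  ]
}}

```text
t: 1.32
eef_pos: [493.2, -329.5, 59.8]
tcp_rot: [-3.14, -0.001, 1.462]
ft_force: [-0.5, -0.7, 0.3]
opening: 1.002
grip_force: 0.0
```

Run:
```python
from h import *
go(493.2,-328.8,4,1.464)
t=env.read_camera("top");s=env.read_camera("side")
a=cv2.resize(t[220:340,320:460],(700,600),interpolation=cv2.INTER_CUBIC)
cv2.imwrite("pics/g1.png",a)
```

```text
t 1.32 pos [ 493.2 -329.5   59.8] yaw 1.4616 F [-0.5 -0.7  0.3] j [-0.7   0.64  1.78 -0.    0.73 -0.59]
shift [ 0.7 -0.1 55.8] turn -0.14
```

View pics/g1.png

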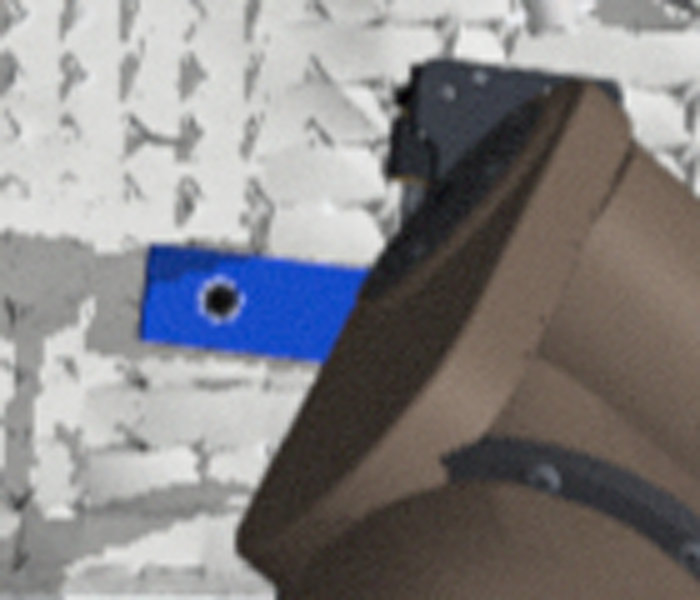

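The gripper body's long side runs along the closing axis, and the fingers straddle the blank. Descending to grip.

>>> {"name": "step_arm", "arguments": {
  "plan": [
    [[0.7,0,28,0,1],[0.7,0,48,0,1],[0.7,0,55,0,1],[0.7,0,55,0,1],[0.7,0,55,0,-1],[0.7,0,55,0,-1],[0.7,0,55,0,-1],[0.7,0,55,0,-1]]
  ]
}}

```text
t: 2.08
eef_pos: [492.9, -330.6, 6.7]
tcp_rot: [3.14, 0.001, 1.459]
ft_force: [1.0, 0.2, -1.0]
opening: 0.777
grip_force: 0.0
```

>>> {"name": "step_arm", "arguments": {
  "plan": [
    [[0,0,0,0,-1],[0,0,0,0,-1],[0,0,0,0,-1],[0,0,0,0,-1]]
  ]
}}

```text
t: 2.42
eef_pos: [492.6, -330.2, 5.8]
tcp_rot: [3.142, 0.0, 1.459]
ft_force: [-0.1, 0.1, 0.0]
opening: 0.5
grip_force: 0.0
```

Run:
```python
from h import *
go(529,-110,60,1.583)
```

```text
t 2.42 pos [ 492.6 -330.2    5.8] yaw 1.4589 F [-0.1  0.1  0. ] j [-0.7   0.72  1.81 -0.    0.62 -0.59]
shift [222.9  11.5 -54.2] turn -7.11
```

>>> {"name": "step_arm", "arguments": {
  "plan": [
    [[0,0,0,0,-1],[0,0,0,0,-1],[0,0,0,0,-1],[0,0,0,0,-1],[0,0,0,0,-1],[0,0,0,0,-1]]
  ]
}}

```text
t: 2.92
eef_pos: [492.6, -330.2, 5.7]
tcp_rot: [-3.142, 0.0, 1.459]
ft_force: [-0.3, 0.2, 1.9]
opening: 0.414
grip_force: 30.0
```

>>> {"name": "step_arm", "arguments": {
  "plan": [
    [[0,0,-20,0,-1],[10,0,-45,0,-1],[45,1,-50,-1,-1],[80,2,-50,-2,-1],[115,4,-50,-4,-1],[150,5,-50,-6,-1],[185,6,-50,-7.1,-1],[200,7,-50,-7.1,-1]]
  ]
}}

```text
t: 3.58
eef_pos: [521.5, -128.7, 55.5]
tcp_rot: [-3.14, -0.001, 1.586]
ft_force: [0.6, -0.0, -3.0]
opening: 0.42
grip_force: 30.0
```

Run:
```python
from h import *
go(524.3,-88,30,1.583)
```

```text
t 3.58 pos [ 521.5 -128.7   55.5] yaw 1.5859 F [ 0.6 -0.  -3. ] j [-0.37  0.59  1.92  0.    0.63 -0.38]
shift [40.7  3.4 25.5] turn 0.16
```

>>> {"name": "step_arm", "arguments": {
  "plan": [
    [[20,1.5,10,0,-1],[40.7,3.4,20,0,-1],[40.7,3.4,28,0,-1],[40.7,3.4,33,0,-1],[40.7,3.4,33,0,-1],[40.7,3.4,33,0,-1]]
  ]
}}

```text
t: 4.08
eef_pos: [524.8, -92.3, 22.6]
tcp_rot: [-3.141, 0.0, 1.582]
ft_force: [0.7, -0.7, -2.5]
opening: 0.419
grip_force: 30.0
```

Run:
```python
from h import *
go(524.3,-88,17.7,1.583)
im=env.read_camera("top");s=env.read_camera("side")
cv2.imwrite("pics/p1.png",np.hstack([cv2.resize(im[210:310,140:340],(480,240)),cv2.resize(s[250:400,300:400],(160,240))]))
c=big(bluemask(s),(310,250,395,390));print(wrect("side",c,30))
```

```text
t 4.08 pos [524.8 -92.3  22.6] yaw 1.5819 F [ 0.7 -0.7 -2.5] j [-0.3   0.64  1.95 -0.    0.55 -0.31]
shift [ 4.3 -0.5  4.9] turn -0.07
(((520.6148681640625, -66.0546646118164), (40.77622985839844, 167.24099731445312), 4.050624847412109), array([[ 494.37088 ,   15.916776],
       [ 506.18448 , -150.90645 ],
       [ 546.8589  , -148.02611 ],
       [ 535.0453  ,   18.79712 ]], dtype=float32))
```

View pics/p1.png

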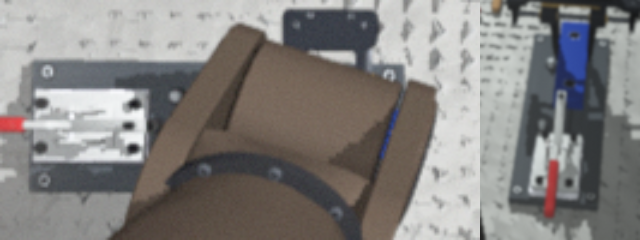

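The blank is held over the plate, short of the clamp foot and inside the pins. Now lowering it to contact.

>>> {"name": "step_arm", "arguments": {
  "plan": [
    [[0,0,2,0,-1],[0,0,3.5,0,-1],[0,0,4,0,-1],[0,0,4,0,-1],[0,0,4,0,-1]]
  ]
}}

```text
t: 4.6
eef_pos: [524.8, -91.6, 18.7]
tcp_rot: [3.142, 0.0, 1.583]
ft_force: [-0.0, -0.4, -1.7]
opening: 0.413
grip_force: 30.0
```

>>> {"name": "step_arm", "arguments": {
  "plan": [
    [[0,0,0.7,0,-1],[0,0,1.4,0,-1],[0,0,1.4,0,-1],[0,0,1.4,0,-1]]
  ]
}}

```text
t: 4.93
eef_pos: [525.0, -91.6, 17.7]
tcp_rot: [3.141, 0.0, 1.583]
ft_force: [-1.4, 0.2, 4.7]
opening: 0.421
grip_force: 30.0
```

>>> {"name": "step_arm", "arguments": {
  "plan": [
    [[5,0,0,0,-1],[11,0,0,0,-1],[18,0,0,0,-1],[25,0,0,0,-1],[32,0,0,0,-1],[38,0,0,0,-1],[42,0,0,0,-1],[42,0,0,0,-1]]
  ]
}}

```text
t: 5.6
eef_pos: [524.9, -48.8, 17.7]
tcp_rot: [3.14, 0.0, 1.583]
ft_force: [1.5, 2.9, 6.2]
opening: 0.422
grip_force: 30.0
```

>>> {"name": "step_arm", "arguments": {
  "plan": [
    [[0,1,0,0,-1],[0,2,0,0,-1],[0,3,0,0,-1],[0,3,0,0,-1]]
  ]
}}

```text
t: 5.93
eef_pos: [525.0, -48.7, 17.7]
tcp_rot: [-3.137, -0.001, 1.583]
ft_force: [-12.1, -0.2, 17.8]
opening: 0.415
grip_force: 30.0
```

>>> {"name": "step_arm", "arguments": {
  "plan": [
    [[0,0,-0.5,0,-1],[0,0,-1,0,-1],[0,0,-1,0,-1],[0,0,-1,0,-1]]
  ]
}}

```text
t: 6.27
eef_pos: [527.4, -49.3, 18.1]
tcp_rot: [-3.142, 0.0, 1.583]
ft_force: [0.7, 0.7, -3.1]
opening: 0.416
grip_force: 30.0
```

Run:
```python
from h import *
go(529.9,-41,17.7,1.583)
im=env.read_camera("top");s=env.read_camera("side")
cv2.imwrite("pics/p2.png",np.hstack([cv2.resize(im[220:300,140:320],(540,240)),cv2.resize(s[260:400,310:390],(240,420),interpolation=cv2.INTER_CUBIC)[:240]]))
```

```text
t 6.27 pos [527.4 -49.3  18.1] yaw 1.5827 F [ 0.7  0.7 -3.1] j [-0.22  0.65  1.96 -0.    0.54 -0.23]
shift [8.3 2.6 0.4] turn -0.01
```

View pics/p2.png

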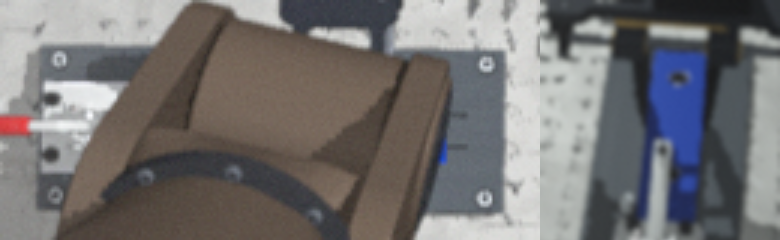

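The push was only plate friction. With the weight off, the blank is still short of the pins and its leading end is under the raised foot. Creeping toward the pins.

>>> {"name": "step_arm", "arguments": {
  "plan": [
    [[0,0.7,0,0,-1],[0,1.4,0,0,-1],[0,2,0,0,-1],[0,2,0,0,-1],[0,2,0,0,-1]]
  ]
}}

```text
t: 6.78
eef_pos: [529.2, -49.5, 18.2]
tcp_rot: [-3.141, 0.0, 1.583]
ft_force: [-0.5, -0.8, -2.5]
opening: 0.419
grip_force: 30.0
```

>>> {"name": "step_arm", "arguments": {
  "plan": [
    [[0,0.5,0,0,-1],[0,1,0,0,-1],[0,1.5,0,0,-1],[0,1.5,0,0,-1],[0,1.5,0,0,-1]]
  ]
}}

```text
t: 7.2
eef_pos: [529.4, -49.3, 18.1]
tcp_rot: [-3.139, -0.0, 1.582]
ft_force: [-6.7, -0.8, 0.8]
opening: 0.421
grip_force: 30.0
```

Run:
```python
from h import *
go(529.9,-41,17.7,1.583);print(env.state()["moment"])
```

```text
t 7.2 pos [529.4 -49.3  18.1] yaw 1.5824 F [-6.7 -0.8  0.8] j [-0.22  0.65  1.95 -0.    0.54 -0.23]
shift [8.3 0.5 0.4] turn -0.04
[-0.35756902  1.22466293 -0.21722192]
```

The contact moment (arm ≈ -33 mm) says only the far pin is touching. I'll turn the near end toward its pin.

>>> {"name": "step_arm", "arguments": {
  "plan": [
    [[0,0,0,0.4,-1],[0,0,0,0.8,-1],[0,0,0,0.8,-1],[0,0,0,0.8,-1]]
  ]
}}

```text
t: 7.53
eef_pos: [529.5, -49.2, 18.1]
tcp_rot: [-3.139, -0.0, 1.57]
ft_force: [-7.1, -0.9, -0.6]
opening: 0.42
grip_force: 30.0
```

Run:
```python
from h import *
go(529.9,-41,17.7,1.583);print(env.state()["moment"])
```

```text
t 7.53 pos [529.5 -49.2  18.1] yaw 1.5696 F [-7.1 -0.9 -0.6] j [-0.22  0.65  1.95 -0.    0.54 -0.21]
shift [8.2 0.3 0.4] turn -0.77
[-0.16420742  1.07817803  0.2582424 ]
```

Both pins are touching now. Sliding along them to the button.

>>> {"name": "step_arm", "arguments": {
  "plan": [
    [[1.5,0,0,0,-1],[3,0,0,0,-1],[4.5,0,0,0,-1],[6,0,0,0,-1],[6,0,0,0,-1],[6,0,0,0,-1]]
  ]
}}

```text
t: 8.03
eef_pos: [529.5, -43.5, 18.0]
tcp_rot: [-3.138, -0.0, 1.57]
ft_force: [-6.2, -3.7, -2.1]
opening: 0.42
grip_force: 30.0
```

>>> {"name": "step_arm", "arguments": {
  "plan": [
    [[0.7,0,0,0,-1],[1.4,0,0,0,-1],[2,0,0,0,-1],[2,0,0,0,-1],[2,0,0,0,-1]]
  ]
}}

```text
t: 8.45
eef_pos: [529.5, -41.6, 18.0]
tcp_rot: [-3.138, 0.0, 1.57]
ft_force: [-6.9, -4.4, -1.6]
opening: 0.415
grip_force: 30.0
```

Run:
```python
from h import *
go(529.9,-41,17.7,1.583);print(env.state()["moment"])
```

```text
t 8.45 pos [529.5 -41.6  18. ] yaw 1.5696 F [-6.9 -4.4 -1.6] j [-0.2   0.65  1.96 -0.    0.54 -0.2 ]
shift [0.6 0.4 0.3] turn -0.77
[-0.83770102  1.14670692  0.1917234 ]
```

>>> {"name": "step_arm", "arguments": {
  "plan": [
    [[0.7,0,0,0,-1],[1.4,0,0,0,-1],[2,0,0,0,-1],[2,0,0,0,-1]]
  ]
}}

```text
t: 8.78
eef_pos: [529.5, -39.6, 18.0]
tcp_rot: [-3.138, 0.0, 1.57]
ft_force: [-6.8, -3.3, -1.5]
opening: 0.419
grip_force: 30.0
```

>>> {"name": "step_arm", "arguments": {
  "plan": [
    [[0.5,0,0,0,-1],[1,0,0,0,-1],[1.5,0,0,0,-1],[1.5,0,0,0,-1]]
  ]
}}

```text
t: 9.12
eef_pos: [529.5, -39.0, 18.0]
tcp_rot: [-3.138, 0.001, 1.57]
ft_force: [-7.7, -13.6, -2.4]
opening: 0.416
grip_force: 30.0
```

The button is touched at TCP y ≈ -39, with 13 N. Now setting it down and releasing.

>>> {"name": "step_arm", "arguments": {
  "plan": [
    [[0,0,0.4,0,-1],[0,0,0.4,0,-1],[0,0,0.4,0,0.3],[0,0,0.4,0,0.3],[0,0,0.4,0,0.3],[0,0,0.4,0,0.3],[0,0,0.4,0,0.3],[0,0,0.4,0,0.3]]
  ]
}}

```text
t: 9.78
eef_pos: [531.1, -37.9, 18.0]
tcp_rot: [3.141, 0.0, 1.569]
ft_force: [0.5, -0.0, -0.2]
opening: 0.648
grip_force: 0.0
```

>>> {"name": "step_arm", "arguments": {
  "plan": [
    [[0,0,-30,0,0.3],[0,0,-60,0,0.3],[-20,0,-80,0,0.3],[-60,-20,-80,0,-1],[-70,-60,-80,0,-1],[-70,-80,-80,0,-1],[-70,-80,-80,0,-1],[-70,-80,-80,0,-1]]
  ]
}}

```text
t: 10.45
eef_pos: [450.4, -108.1, 98.3]
tcp_rot: [3.141, 0.0, 1.567]
ft_force: [0.4, -0.4, -0.0]
opening: 0.354
grip_force: 0.0
```

Run:
```python
from h import *
go(485,-95,22,1.571)
im=env.read_camera("top");s=env.read_camera("side")
c=big(bluemask(s),(310,250,395,390));print(wrect("side",c,30))
cv2.imwrite("pics/p3.png",np.hstack([cv2.resize(im[220:300,140:320],(540,240)),cv2.resize(s[260:400,310:390],(240,420),interpolation=cv2.INTER_CUBIC)[:240]]))
```

```text
t 10.45 pos [ 450.4 -108.1   98.3] yaw 1.5675 F [ 0.4 -0.4 -0. ] j [-0.38  0.44  2.07 -0.    0.63 -0.37]
shift [13.2 34.5 76.3] turn -0.2
(((526.424072265625, -14.870521545410156), (38.138755798339844, 157.97384643554688), 0.5224376320838928), array([[506.63528 ,  63.939243],
       [508.0757  , -94.02804 ],
       [546.2129  , -93.68028 ],
       [544.77246 ,  64.286995]], dtype=float32))
```

View pics/p3.png

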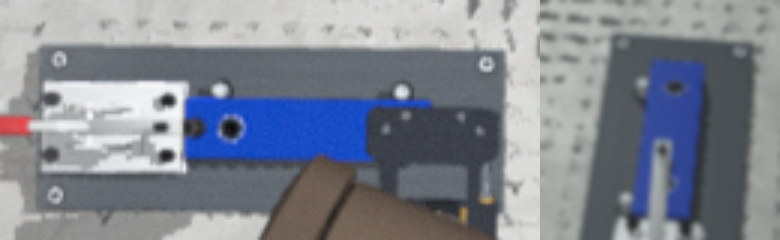

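The blank looks home: it touches both pins and its end is at the button, under the foot. I'll confirm with light closed-finger pushes on the side, then on the end.

>>> {"name": "step_arm", "arguments": {
  "plan": [
    [[20,10,0,0,-1],[50,25,20,0,-1],[80,34,45,0,-1],[94,34,65,0,-1],[94,34,77,0,-1],[94,34,77,0,-1],[94,34,77,0,-1]]
  ]
}}

```text
t: 11.13
eef_pos: [485.4, -13.4, 20.5]
tcp_rot: [-3.141, -0.0, 1.57]
ft_force: [0.3, 0.3, -0.1]
opening: 0.003
grip_force: 0.0
```

>>> {"name": "step_arm", "arguments": {
  "plan": [
    [[0,4,0,0,-1],[0,8,0,0,-1],[0,11,0,0,-1],[0,13,0,0,-1],[0,13,0,0,-1]]
  ]
}}

```text
t: 11.55
eef_pos: [498.7, -14.2, 21.4]
tcp_rot: [3.14, 0.0, 1.568]
ft_force: [0.9, 0.4, -0.3]
opening: 0.007
grip_force: 0.0
```

>>> {"name": "step_arm", "arguments": {
  "plan": [
    [[0,1,0,0,-1],[0,2,0,0,-1],[0,3,0,0,-1],[0,3,0,0,-1]]
  ]
}}

```text
t: 11.88
eef_pos: [501.1, -13.9, 20.9]
tcp_rot: [3.141, 0.0, 1.569]
ft_force: [0.7, -0.1, 0.7]
opening: 0.004
grip_force: 0.0
```

>>> {"name": "step_arm", "arguments": {
  "plan": [
    [[0,1,0,0,-1],[0,2,0,0,-1],[0,2,0,0,-1]]
  ]
}}

```text
t: 12.13
eef_pos: [503.0, -13.9, 20.9]
tcp_rot: [-3.142, 0.0, 1.569]
ft_force: [-0.4, 0.4, 0.6]
opening: 0.005
grip_force: 0.1
```

>>> {"name": "step_arm", "arguments": {
  "plan": [
    [[0,1,0,0,-1],[0,2,0,0,-1],[0,2,0,0,-1]]
  ]
}}

```text
t: 12.38
eef_pos: [503.4, -13.8, 20.7]
tcp_rot: [-3.138, -0.0, 1.569]
ft_force: [-6.3, -1.4, 4.4]
opening: 0.004
grip_force: 3.6
```

>>> {"name": "step_arm", "arguments": {
  "plan": [
    [[0,1,0,0,-1],[0,1,0,0,-1],[0,1,0,0,-1]]
  ]
}}

```text
t: 12.63
eef_pos: [503.5, -13.8, 20.6]
tcp_rot: [-3.136, -0.0, 1.569]
ft_force: [-9.8, -2.3, 5.7]
opening: 0.008
grip_force: 5.5
```

About 10 N with no movement: it's against both pins. Now the end push.

>>> {"name": "step_arm", "arguments": {
  "plan": [
    [[0,-10,0,0,-1],[0,-20,-20,0,-1],[-30,-15,-40,0,-1],[-70,0,-40,0,-1],[-105,15,-40,0,-1],[-111,26,-25,0,-1],[-111,26,0,0,-1],[-111,26,0,0,-1]]
  ]
}}

```text
t: 13.3
eef_pos: [530.3, -125.3, 17.9]
tcp_rot: [-3.138, -0.001, 1.567]
ft_force: [-1.0, 0.1, -0.7]
opening: 0.006
grip_force: 0.0
```

>>> {"name": "step_arm", "arguments": {
  "plan": [
    [[2,0,0,0,-1],[5,0,0,0,-1],[8,0,0,0,-1],[10,0,0,0,-1],[10,0,0,0,-1]]
  ]
}}

```text
t: 13.72
eef_pos: [531.9, -114.2, 21.8]
tcp_rot: [3.14, 0.0, 1.57]
ft_force: [-0.1, -0.5, -0.0]
opening: 0.008
grip_force: 0.0
```

>>> {"name": "step_arm", "arguments": {
  "plan": [
    [[1,0,0,0,-1],[2,0,0,0,-1],[3,0,0,0,-1],[4,0,0,0,-1],[4,0,0,0,-1]]
  ]
}}

```text
t: 14.13
eef_pos: [531.7, -110.8, 20.9]
tcp_rot: [-3.141, 0.0, 1.569]
ft_force: [-0.1, -0.5, 0.2]
opening: 0.004
grip_force: 0.0
```

>>> {"name": "step_arm", "arguments": {
  "plan": [
    [[1,0,0,0,-1],[2,0,0,0,-1],[2,0,0,0,-1]]
  ]
}}

```text
t: 14.38
eef_pos: [531.8, -109.6, 20.9]
tcp_rot: [3.141, 0.001, 1.569]
ft_force: [-1.4, -5.8, -0.3]
opening: 0.005
grip_force: 3.0
```

>>> {"name": "step_arm", "arguments": {
  "plan": [
    [[1,0,0,0,-1],[1.5,0,0,0,-1],[1.5,0,0,0,-1]]
  ]
}}

```text
t: 14.63
eef_pos: [531.9, -109.2, 21.0]
tcp_rot: [3.141, 0.002, 1.569]
ft_force: [-2.7, -16.2, -1.7]
opening: 0.003
grip_force: 8.1
```

The blank is firm against the button too. Before the clamp press I'll triangulate the lamp tip, seen at top (130,215) and side (272,352), to check gripper clearance.

>>> {"name": "step_arm", "arguments": {
  "plan": [
    [[-8,0,0,0,-1],[-20,0,-30,0,-1],[-20,0,-70,0,-1],[-20,0,-110,0,-1],[-20,0,-120,0,-1],[-20,0,-120,0,-1]]
  ]
}}

```text
t: 15.13
eef_pos: [532.9, -128.0, 144.0]
tcp_rot: [3.136, 0.002, 1.569]
ft_force: [0.7, -0.2, -0.9]
opening: 0.007
grip_force: 0.0
```

Run:
```python
from h import *
def tri(a,b):
    A0,A1=ray("top",a,0),ray("top",a,500);B0,B1=ray("side",b,0),ray("side",b,500)
    u,v=A1-A0,B1-B0;s=np.linalg.lstsq(np.c_[u,-v],B0-A0,rcond=None)[0]
    p,q=A0+s[0]*u,B0+s[1]*v;return ((p+q)/2).round(),np.linalg.norm(p-q).round()
print("lamp tip",tri((130,215),(272,352)),"neck",tri((50,165),(235,408)))
print("laser box corner",tri((105,85),(108,295)))
print("bolt",tri((204.6,262.3),(300+203/4,255+218/4)))
go(528.8,61,120,1.57)
```

```text
lamp tip (array([637., 186.,  84.]), np.float64(47.0)) neck (array([698., 325.,  96.]), np.float64(5.0))
laser box corner (array([876., 208., 202.]), np.float64(123.0))
bolt (array([528.,  45.,  74.]), np.float64(2.0))
t 15.13 pos [ 532.9 -128.   144. ] yaw 1.5686 F [ 0.7 -0.2 -0.9] j [-0.36  0.47  1.83  0.    0.84 -0.35]
shift [189.   -4.5  24. ] turn -0.08
```

The lamp is well beyond reach of the gripper (y > 180). The dark dot is the foot and bolt area, at about (528, 45, 74), which fits an arm angle of about 0.5 with the bolt top near y 64, z 97. Moving above the bolt.

>>> {"name": "step_arm", "arguments": {
  "plan": [
    [[35,-1,0,0,-1],[70,-2,0,0,-1],[105,-3,5,0,-1],[140,-4,10,0,-1],[170,-4.5,15,0,-1],[190,-4.5,20,0,-1],[190,-4.5,24,0,-1],[190,-4.5,24,0,-1]]
  ]
}}

```text
t: 15.8
eef_pos: [526.7, 63.3, 115.1]
tcp_rot: [-3.139, 0.0, 1.571]
ft_force: [0.4, -0.5, -0.2]
opening: 0.003
grip_force: 0.0
```

Run:
```python
from h import *
go(528.8,62,105,1.57)
im=env.read_camera("top");s=env.read_camera("side")
cv2.imwrite("pics/c1.png",cv2.resize(s[220:400,290:410],(400,600),interpolation=cv2.INTER_CUBIC))
```

```text
t 15.8 pos [526.7  63.3 115.1] yaw 1.5709 F [ 0.4 -0.5 -0.2] j [-0.    0.49  1.89 -0.    0.76 -0.  ]
shift [-1.3  2.1 10.1] turn 0.05
```

View pics/c1.png

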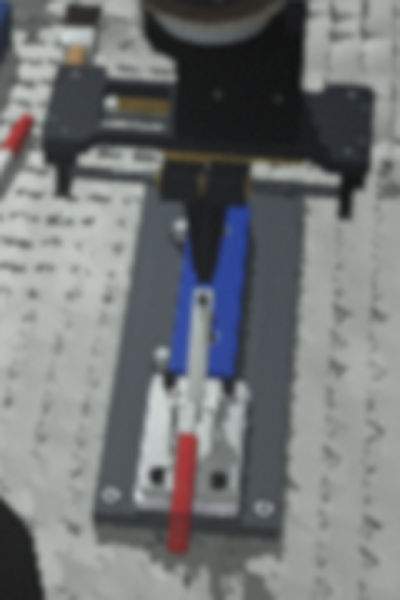

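The shut tip is right over the bolt line. Pressing down now, drifting slightly to -y.

>>> {"name": "step_arm", "arguments": {
  "plan": [
    [[-2,2,4,0,-1],[-4,2,8,0,-1],[-4,2,12,0,-1],[-4,2,16,0,-1],[-4,2,16,0,-1]]
  ]
}}

```text
t: 16.32
eef_pos: [529.2, 58.1, 100.0]
tcp_rot: [-3.14, 0.0, 1.568]
ft_force: [-0.2, -1.1, 0.1]
opening: 0.007
grip_force: 0.0
```

>>> {"name": "step_arm", "arguments": {
  "plan": [
    [[0,0,2,0,-1],[0,0,4,0,-1],[0,0,6,0,-1],[0,0,6,0,-1]]
  ]
}}

```text
t: 16.65
eef_pos: [529.8, 58.3, 95.1]
tcp_rot: [3.141, 0.001, 1.569]
ft_force: [-0.0, -3.3, 5.2]
opening: 0.005
grip_force: 2.7
```

>>> {"name": "step_arm", "arguments": {
  "plan": [
    [[-0.5,0,2,0,-1],[-1,0,4,0,-1],[-1.5,0,6,0,-1],[-2,0,8,0,-1],[-2.5,0,10,0,-1],[-2.5,0,10,0,-1]]
  ]
}}

```text
t: 17.15
eef_pos: [530.4, 55.3, 85.5]
tcp_rot: [3.139, 0.001, 1.569]
ft_force: [0.7, -4.4, 7.3]
opening: 0.005
grip_force: 3.6
```

>>> {"name": "step_arm", "arguments": {
  "plan": [
    [[-0.5,0,2,0,-1],[-1,0,4,0,-1],[-1.5,0,6,0,-1],[-2,0,8,0,-1],[-2.5,0,10,0,-1],[-2.5,0,10,0,-1]]
  ]
}}

```text
t: 17.65
eef_pos: [530.4, 53.0, 75.3]
tcp_rot: [3.139, 0.001, 1.569]
ft_force: [0.8, -4.1, 4.5]
opening: 0.004
grip_force: 2.3
```

>>> {"name": "step_arm", "arguments": {
  "plan": [
    [[0,0,1.5,0,-1],[0,0,3,0,-1],[0,0,4.5,0,-1],[0,0,5.5,0,-1],[0,0,5.5,0,-1]]
  ]
}}

```text
t: 18.07
eef_pos: [530.3, 53.1, 69.8]
tcp_rot: [3.14, 0.001, 1.569]
ft_force: [1.4, -4.1, 3.6]
opening: 0.005
grip_force: 2.1
```

>>> {"name": "step_arm", "arguments": {
  "plan": [
    [[0,0,1,0,-1],[0,0,2,0,-1],[0,0,2,0,-1]]
  ]
}}

```text
t: 18.32
eef_pos: [530.4, 53.2, 68.6]
tcp_rot: [3.139, 0.001, 1.569]
ft_force: [-1.2, -4.9, 15.6]
opening: 0.003
grip_force: 7.7
```

Foot contact at z = 68.6, as expected, with 15.6 N. A little more, then release.

>>> {"name": "step_arm", "arguments": {
  "plan": [
    [[0,0,0.5,0,-1],[0,0,0.5,0,-1],[0,0,0.5,0,-1]]
  ]
}}

```text
t: 18.57
eef_pos: [530.5, 53.1, 68.5]
tcp_rot: [3.139, 0.001, 1.569]
ft_force: [-2.0, -5.6, 19.2]
opening: 0.006
grip_force: 9.7
```

>>> {"name": "step_arm", "arguments": {
  "plan": [
    [[0,0,-10,0,-1],[0,0,-40,0,-1],[-30,0,-75,0,-1],[-70,0,-100,0,-1],[-110,0,-110,0,-1],[-150,0,-110,0,-1],[-190,0,-110,0,-1],[-220,0,-110,0,-1]]
  ]
}}

```text
t: 19.23
eef_pos: [528.9, -168.8, 177.7]
tcp_rot: [3.14, 0.001, 1.569]
ft_force: [0.3, 0.1, 0.6]
opening: 0.004
grip_force: 0.0
```

>>> {"name": "step_arm", "arguments": {
  "plan": [
    [[-40,0,0,0,-1],[-80,0,0,0,-1],[-120,0,0,0,-1],[-120,0,0,0,-1],[-120,0,0,0,-1]]
  ]
}}

```text
t: 19.65
eef_pos: [528.3, -288.0, 176.5]
tcp_rot: [-3.141, -0.0, 1.566]
ft_force: [-0.1, 0.6, 1.2]
opening: 0.005
grip_force: 0.0
```

Run:
```python
from h import *
go(0,0,0,0)
im=env.read_camera("top");s=env.read_camera("side")
cv2.imwrite("pics/e.png",np.hstack([cv2.resize(im[225:305,140:320],(540,240),interpolation=cv2.INTER_CUBIC),cv2.resize(s[260:390,315:385],(220,408),interpolation=cv2.INTER_CUBIC)[130:370]]))
```

```text
t 19.65 pos [ 528.3 -288.   176.5] yaw 1.5658 F [-0.1  0.6  1.2] j [-0.61  0.5   1.66  0.    0.98 -0.6 ]
shift [ 285.4 -529.8  176.5] turn 89.71
```

View pics/e.png

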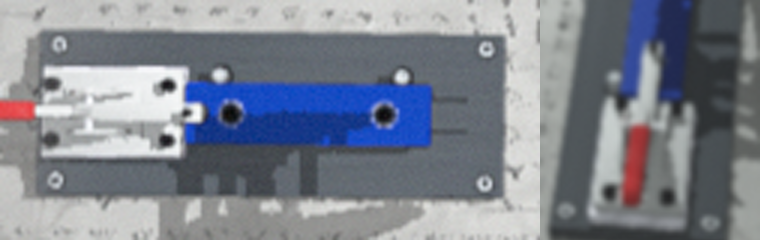

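The picture shows the clamp arm down on the blank at about (195,113), both pins touching its upper side at (221,76) and (401,77), and its end at the stop. Handing in.

```bash
python3 -c "
from cell import env
print(env.job_done())"
```

```text
the job is handed in; nothing more can be done
None
```

The blank is seated against the end-stop button and both side pins, clamped with about 19 N on the bolt, and released; the job was handed in at about 20 s, with no verdict returned.

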